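Open the child-safe tablet box

TASK

Open the dishwasher-tablet box: with a fingertip in the lid's finger hole, press the spring catch down and, while it is held down, slide the lid past it until the lid is fully open. One of the two food containers stands in the way of the opening lid: push that one aside along the worktop, so that neither box nor lid ever bumps into it. Nothing is to be lifted or tipped over, and the other container and the low white pot stay where they are.

Things in the scene. Friction and masses are not known exactly. Their poses are not given: they have to be found in the camera images.
- tablet_box: White plastic box of dishwasher tablets, 180 long (own x) x 110 wide (own y) x 81 high; it is heavy and does not move. Origin: centre of its underside, z up. Its grey lid slides open towards the box's own +x, roughly to the robot's right. Inside, a finger following the lid's hole has a fixed deck and end wall below it, both with top z = 60; lips at 81 along the long sides.
- lid (a joint): How far the lid is open, in m: 0 closed, 0.100 fully open (end stop). Plate 6 thick, underside z = 70, top z = 76 in the box frame, held in side grooves: it can only slide along the box's x, and stays where it is left. Sliding takes 1 N, about 4 N while the catch rubs on its underside. While the catch is up the lid is locked (2 mm of play).
- lid_front (a point): Middle of the lid's front edge, at z = 76; moves with the lid. Box frame: x = 101.5 closed, 201.5 fully open. Here an apron 108 wide hangs from the lid down to z = 48. So whatever is taller than 48, within 54 of the box's centre line and short of x = 201.5 is struck by the opening lid. Axes as the box.
- finger_hole (a point): Centre of the finger hole, at the lid's top (z = 76); moves with the lid, x = 65 in the box frame when closed. It goes right through the lid, 44 long (box x) x 50 wide (box y). A finger ridge 60 wide with its top at z = 83.5 stands along its +x edge: the wall a finger in the hole pushes on to open the lid is 13.5 high. Axes as the box.
- catch (a joint): How far the spring catch is pressed down, in m: 0 up, 0.012 fully down (hard stop). Starts to yield at 5 N, takes 8.5 N fully down, springs back when let go. The lid can pass once it is pressed more than 0.007; once the plate behind the hole is over it, the lid keeps it down.
- catch_top (a point): Centre of the top of the spring catch, a white button 30 (box x) x 40 (box y) in the finger hole; box frame x = 60, y = 0. Top at z = 77 when up, 65 fully down. With the lid closed it is 2 from the hole's -x edge, 12 from the +x edge: a finger on it slides along +x to the ridge wall, takes the lid along, and the hole's -x edge runs over the button before the finger has left it.
- green_tub: Round white food tub with a green screw lid, 67 diameter, 96 high, 130 to 220 g, loose. Origin: centre of its underside. Stands either in the way of the lid, 35 or more beyond the lid's front edge, or beside the box's other end.
- food_tin: Round food tin, 76 diameter, 110 high, 340 to 580 g, loose. Origin: centre of its underside. Stands in the other of the tub's two places.
- white_pot: Low round white pot with a grey lid, 69 diameter, 41 high, loose, behind the box. Origin: centre of its underside. To be left alone.

How it is judged (in metres and radians):
On the way:
1. the catch is pressed down by the fingers while the lid is still closed (value of joint catch above 0.007 m and contact force between the fingers and tablet_box above 1 N and value of joint lid below 0.01 m), for 0.1 s.
At the end, for the whole second after the job is handed in: The lid is open at least 92 of its 100 mm and at rest; the green tub, the food tin and the white pot stand upright (within 0.1 rad) and still on the worktop (value of joint lid above 0.092 m and not (velocity of joint lid above 0.01 m/s or velocity of joint lid below -0.01 m/s) and angle between each of green_tub, food_tin, white_pot's own z axis and vertical below 0.1 rad and height (world z) of each of green_tub, food_tin, white_pot below 0.006 m and linear speed of each of green_tub, food_tin, white_pot below 0.02 m/s); the robot touches nothing.
It fails at once if the green tub, the food tin or the white pot is tipped (over 0.3 rad) or lifted (over 12 mm) (angle between any of green_tub, food_tin, white_pot's own z axis and vertical above 0.3 rad or height (world z) of any of green_tub, food_tin, white_pot above 0.012 m).
It fails at once if the box or its lid bumps into the tub, the tin or the pot (over 0.5 N) (contact force between tablet_box and green_tub above 0.5 N or contact force between tablet_box and food_tin above 0.5 N or contact force between tablet_box and white_pot above 0.5 N).
It fails at once if the container that was not in the way has been moved too (both moved over 20 mm) (distance of each of green_tub, food_tin from where it was at the start of the episode above 0.02 m).
It fails at once if the white pot has been moved over 20 mm (distance of white_pot from where it was at the start of the episode above 0.02 m).
It also fails if it takes over 48 s, if anything falls off the work surface, if the arm or the gripper's body presses on something with over 40 N, if the wrist force passes 120 N, or if a joint passes its speed limit or range.

ROBOT

A 6-joint arm with a two-finger parallel gripper is mounted at the origin on a cart in front of the work surface, level with it; the furniture and walls round the work are solid. World frame = base frame: x ahead of the robot, y to its left, z up, the work surface at z = 0. Lengths are in mm, angles in rad, forces in N, time in s.
With the tool pointing down it reaches from about 350 to 875 mm from the base axis. Payload 4.2 kg.
Tool frame: the origin (TCP) lies between the finger pads; the fingertips stand 25 mm ahead of it and the grasp point (between the pads) lies 6 mm ahead of it; z points along the fingers, y is the line along which they close (so a half turn about z gives the same grasp; the last joint's range is limited). The gripper opens to 85 mm and grips with 20 to 120 N. Pads are 22 mm wide; open, the fingers measure 114 mm over their backs; the gripper's body (76 mm by 85 mm) begins 54 mm behind the grasp point. The pads swing forward as they close: fully open they stand 13 mm farther back than shut.
Start: joints at [1.466, 0.385, 0.008, 0, -1.194, -0.259], TCP at [222.36, 584.085, 256.312] pointing down, gripper open.
Joint ranges: [-3.14, 3.14], [-1.21, 2.06], [-1.07, 1.41], [-3.16, 2.05], [-2.99, -0.16], [-3.1, 3.1]. Speed limits (rad/s): [2.79, 2.79, 3.14, 3.14, 3.14, 3.14].

INTERFACE

Orientations are given as a unit quaternion [x, y, z, w].
In Python, from bench import arm gives the robot as it stands.
- The arm moves only by the shell command python3 -m pendant 'ROWS'. ROWS is JSON, a list of rows, each a list of 7 numbers: the shift along the tool's x, y, z in m, then the turn, a rotation vector about the tool's x, y, z in degrees, then the finger opening in m, from 0 to 0.0854. In form: [[x, y, z, wx, wy, wz, fingers], ...]. A call has 1 to 12 rows; each row shifts and turns the commanded pose from where the row before left it, along the tool's axes as they then stand; what a row does not reach is not made up. A row lasts 1/10 s, in which the tool goes at most 50 mm and 8.59 degrees, less where a joint would pass 70% of its speed; a pose out of reach is approached as far as the arm can. A call is refused whole if a number of a shift passes 0.05 or a number of a turn 8.59, either way. A call with a gripper value outside its range is refused whole. The fingers move at their own pace and stop on an object; the grip force is fixed at half the most. Time passes only in rows, so rows that do not move let the fingers close. It gives the time, the measured TCP pose, the force, the opening and the grip force at its end, in the units of the state.
- arm.read_state(): the state, without advancing time (a new reading comes with each control period).
- arm.get_image(name): name is "side" or "top"; returns a dict with "image" (384x512x3 uint8, red, green, blue), "fx", "fy", "cx", "cy" (pixels), "k1" (the pictures are not rectified: a ray, as slopes to the right and down, at radius r is drawn at 1 + k1 r^2 times it, then the intrinsics apply), "xyz" and "rotation" of the camera in the world. Camera axes: x right, y down, z forward; pixel columns grow to the right and rows downward; lengths in mm; the calibration is good to about 2 mm. A picture is of the moment at which its call begins. There is no depth.
- arm.job_done(): hands the job in; it is judged then, once.
The state is a dict: "clock": time; "joints": joint angles; "joint_vel": joint speeds; "joint_efforts": joint torques, N m; "position": TCP position; "ee_rot": TCP orientation; "contact_force": force on the tool from outside, world axes, zero at the start; "wrist_torque": the same for the moment, N m; "gripper_width": finger opening in mm; "grasp_force": force on a finger pad.
Only numpy, scipy, OpenCV 4.12 (cv2) and the standard library are available. Lean on these libraries where they do the work, as an engineer would, in place of code of your own. Each camera call takes 0.05 s, during which the arm holds its last target. There are 200 camera calls.

## Working session

There is one attempt and no reset: what is moved stays moved. The work goes in short steps, Python scripts to look and compute and a shell command to move; the robot and the scene stay as the last step left them, time stands still between calls to the robot, and variables do not carry over. Pictures are saved under pics/ and viewed, at most 10 in all, crops included, and the job is handed in when it is done.

```bash
mkdir -p pics; ls; python3 - <<'E'
from bench import arm
import cv2,numpy as np
for n in("top","side"):
    d=arm.get_image(n); cv2.imwrite(f"pics/{n}0.png",d["image"][:,:,::-1]); np.save(f"pics/{n}0.npy",d,allow_pickle=True)
    print({k:(np.round(v,4).tolist() if k!="image" else 0) for k,v in d.items()})
s=arm.read_state();print(s)
E
```

```text
pics
{'image': 0, 'fx': 362.0243, 'fy': 362.0243, 'cx': 254.5878, 'cy': 192.072, 'k1': -0.1097, 'xyz': [483.8601, 52.5753, 940.8058], 'rotation': [-0.7029, 0.711, -0.0193, 0.0064]}
{'image': 0, 'fx': 382.6584, 'fy': 382.6584, 'cx': 253.0584, 'cy': 193.0634, 'k1': -0.0355, 'xyz': [127.6899, 129.9438, 840.8139], 'rotation': [-0.6103, 0.7543, -0.1867, 0.1541]}
{'clock': 0.1, 'joints': array([ 1.46557199e+00,  3.85463251e-01,  6.72224586e-03, -4.14649162e-04,
       -1.19401419e+00, -2.58623155e-01]), 'joint_vel': array([-0.00080532, -0.00119314,  0.00403711,  0.00204901,  0.00211011,
        0.00115652]), 'joint_efforts': array([-5.01547056e-04, -3.93319309e+01,  1.88929367e+01,  4.19805944e+00,
       -2.59869688e-03,  2.72950473e-06]), 'position': array([222.22303334, 583.63251283, 255.32810852]), 'ee_rot': array([ 9.83483137e-01, -1.80997024e-01, -1.17091839e-04,  9.91319162e-04]), 'contact_force': array([-1.03087539,  0.47408042,  0.37607153]), 'wrist_torque': array([ 0.01142227, -0.05912479, -0.00317205]), 'grasp_force': 0.0, 'gripper_width': 85.54672924950927}
```

View pics/top0.png

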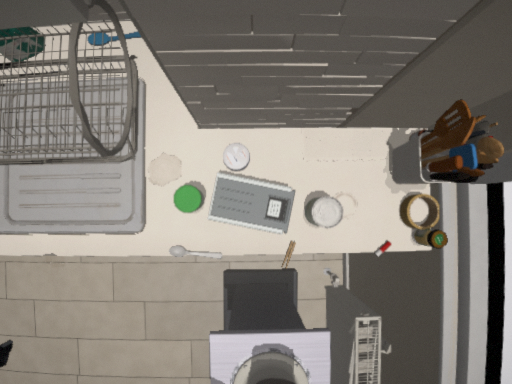

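View pics/side0.png

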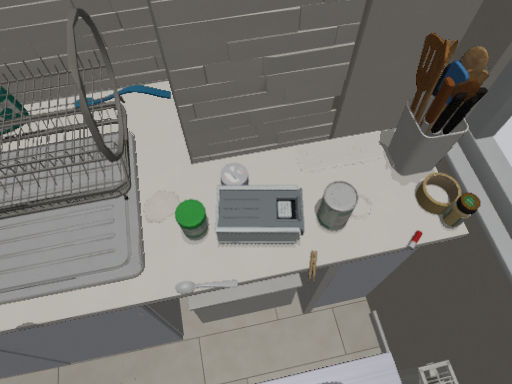

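Top view: box about (252,202), white catch button at (274,208), the tin at (326,211) in the lid's way, green tub at (188,198) on the other side, pot at (236,156). The side view agrees: tin (337,205), button (285,209). So the tin is the one to push.

```bash
cat > h.py <<'E'
import numpy as np,cv2
from scipy.spatial.transform import Rotation as R
def rays(d,px):
    K=np.array([[d["fx"],0,d["cx"]],[0,d["fy"],d["cy"]],[0,0,1.]])
    u=cv2.undistortPoints(np.array(px,float).reshape(-1,1,2),K,np.array([d["k1"],0,0,0.]))[:,0]
    return R.from_quat(d["rotation"]).apply(np.c_[u,np.ones(len(u))])
def plane(d,px,z):
    r=rays(d,px);c=np.array(d["xyz"]);return c+r*((z-c[2])/r[:,2])[:,None]
def pix(d,P):
    p=R.from_quat(d["rotation"]).inv().apply(np.atleast_2d(P)-d["xyz"]);s=p[:,:2]/p[:,2:]
    s=s*(1+d["k1"]*(s**2).sum(1))[:,None];return s*d["fx"]+[d["cx"],d["cy"]]
E
python3 - <<'E'
import numpy as np,cv2
from h import *
t=np.load("pics/top0.npy",allow_pickle=True).item();s=np.load("pics/side0.npy",allow_pickle=True).item()
a=cv2.resize(t["image"][140:250,165:365],None,fx=4,fy=4,interpolation=cv2.INTER_CUBIC)[:,:,::-1]
cv2.imwrite("pics/topc.png",a)
a=cv2.resize(s["image"][150:260,170:370],None,fx=4,fy=4,interpolation=cv2.INTER_CUBIC)[:,:,::-1]
cv2.imwrite("pics/sidec.png",a)
for n,d,boxes in(("top",t,(205,165,300,240)),("side",s,(212,180,308,245))):
    g=cv2.cvtColor(d["image"],cv2.COLOR_RGB2GRAY);x0,y0,x1,y1=boxes
    m=np.zeros_like(g);m[y0:y1,x0:x1]=(g[y0:y1,x0:x1]<150)*255
    c=max(cv2.findContours(m,0,2)[0],key=cv2.contourArea)
    b=cv2.boxPoints(cv2.minAreaRect(c));print(n,"lid rect",b.tolist(),plane(d,b,76)[:,:2].round(1).tolist())
    h=cv2.cvtColor(d["image"],cv2.COLOR_RGB2HSV)
    gm=cv2.inRange(h,(45,120,40),(80,255,255));gm[:,:165]=0;gm[:,230:]=0
    c=max(cv2.findContours(gm,0,2)[0],key=cv2.contourArea);cc,r=cv2.minEnclosingCircle(c)
    print("tub",cc,r,plane(d,[cc],96))
E
```

```text
top lid rect [[209.76922607421875, 217.15386962890625], [218.23077392578125, 174.84616088867188], [294.76922607421875, 190.15383911132812], [286.30767822265625, 232.4615478515625]] [[456.6, 144.2], [557.5, 123.2], [518.8, -59.8], [417.8, -38.0]]
tub (187.2142791748047, 198.5) 12.107195854187012 [[501.24525524 194.53236875  96.        ]]
side lid rect [[216.0, 188.0], [303.0, 188.0], [303.0, 244.0], [216.0, 244.0]] [[557.1, 128.9], [515.4, -65.1], [385.0, -29.0], [423.5, 151.0]]
tub (189.85507202148438, 214.02899169921875) 14.993102073669434 [[494.75034479 194.28782571  96.        ]]
```

View pics/topc.png

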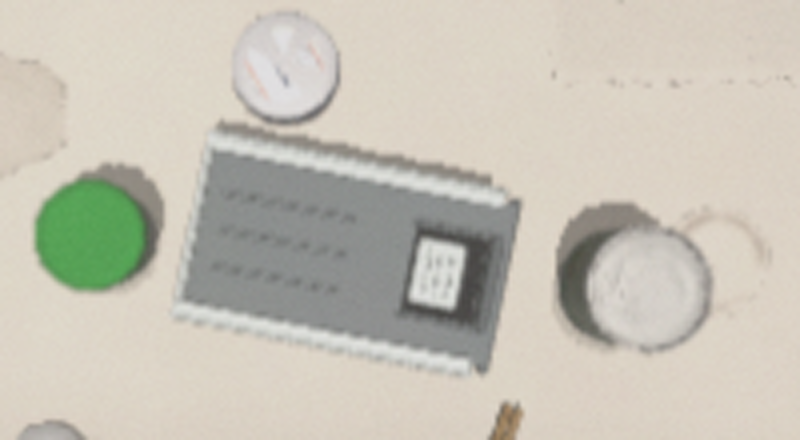

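View pics/sidec.png

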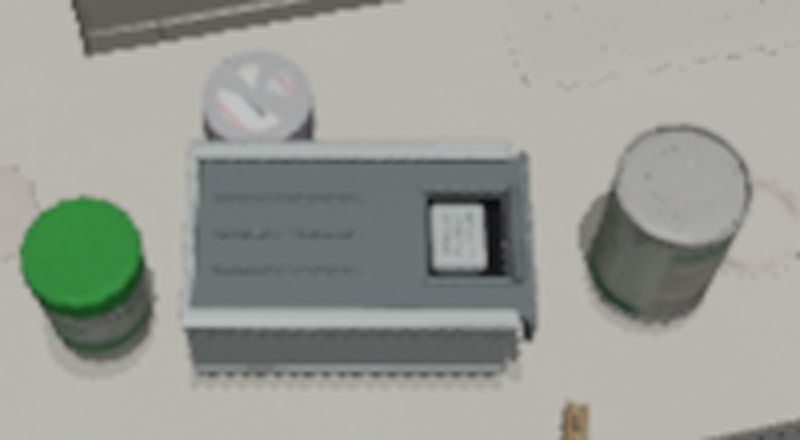

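```bash
python3 - <<'E'
from h import *
t=np.load("pics/top0.npy",allow_pickle=True).item();s=np.load("pics/side0.npy",allow_pickle=True).item()
f=lambda p,o:(np.array(p,float)+.5)/4-.5+o
T=lambda p,z:plane(t,f(p,(165,140)),z)[:,:2]
S=lambda p,z:plane(s,f(p,(170,150)),z)[:,:2]
fc=T([[521,200],[487,373]],76);bk=T([[213,125],[172,315]],81);bt=T([[437,272]],77)[0];bs=S([[459,237]],77)[0]
bks=S([[193,141],[184,327]],81)
print("front",fc,np.linalg.norm(fc[0]-fc[1]));print("back",bk,np.linalg.norm(bk[0]-bk[1]),"side",bks)
fm=fc.mean(0);bm=bk.mean(0);x=(fm-bm);print("len",np.linalg.norm(x),"(191.5)");x/=np.linalg.norm(x);y=np.array([-x[1],x[0]])
print("x axis",x,"yaw",np.degrees(np.arctan2(x[1],x[0])),"edge yaw",[np.degrees(np.arctan2(*(a[0]-a[1])[::-1]))-90 for a in(fc,bk,bks)])
print("button top",bt,"side",bs)
print("box centre from front,back,button",fm-101.5*x,bm+90*x,bt-60*x,bs-60*x)
tt=T([[649,288]],110)[0];ts=S([[683,187]],110)[0];print("tin",tt,ts)
print("tin dia",np.diff(T([[587,288],[711,288]],110),axis=0))
print("pot",T([[286,67]],41),S([[259,94]],41))
o=bt-60*x
for p in(tt,ts):print("tin in box",(p-o)@x,(p-o)@y)
print("tub in box",(np.array([498,194.4])-o)@x,(np.array([498,194.4])-o)@y)
E
```

```text
front [[520.03575919 -60.10484661]
 [416.80956196 -38.18958072]] 105.52690024018791
back [[566.53655454 123.57087453]
 [453.89734619 148.8259426 ]] 115.43573848220777 side [[561.42879739 123.41687295]
 [449.98996775 146.98746008]]
len 189.99937457620314 (191.5)
x axis [-0.21997067 -0.97550649] yaw -102.70731032826933 edge yaw [np.float64(-101.98611762380719), np.float64(-102.63740555798931), np.float64(-101.94269517334553)]
button top [477.52884603  -8.95989201] side [472.71183224 -10.45348325]
box centre from front,back,button [490.74968362  49.86669466] [490.41959004  48.40282483] [490.72708625  49.57049715] [485.91007246  48.07690591]
tin [ 466.91892633 -129.30681947] [ 461.37828509 -129.73574189]
tin dia [[ -1.05300087 -72.5800218 ]]
pot [[606.23201382  81.06235266]] [[608.18674     78.31711186]]
tin in box 179.73307945391377 16.1227488244345
tin in box 181.37027461895846 10.812167702741185
tub in box -142.8819471077325 -24.76346829237928
```

The top crop fits the given sizes (lid width 105.5 against 108, length 190 against 191.5). It shows button (437,272), lid front corners (521,200) and (487,373), and tin (649,288). The side crop shows button (459,237) and tin top (683,187), which agree to within 5 mm. That puts the box at about (488.5, 49) with yaw −102.4°, and the tin at box (180, 13). I'll push it along box +x from inside the 40 mm gap, with the fingers half open as a cradle.

```bash
cat >> h.py <<'E'
O=np.array([488.5,49.]);YAW=-102.4
def box2w(x,y):
    a=np.radians(YAW);return O+x*np.array([np.cos(a),np.sin(a)])+y*np.array([-np.sin(a),np.cos(a)])
def todo(x,y,ztcp,yaw=YAW):
    from bench import arm
    s=arm.read_state();r=R.from_quat(s["ee_rot"]);d=np.r_[box2w(x,y),ztcp]-s["position"]
    g=R.from_matrix(np.c_[[np.cos(np.radians(yaw)),np.sin(np.radians(yaw)),0],[np.sin(np.radians(yaw)),-np.cos(np.radians(yaw)),0],[0,0,-1]])
    print("shift tool",r.inv().apply(d).round(1),"turn",np.degrees((r.inv()*g).as_rotvec()).round(2),"t",round(s["clock"],2),"F",s["contact_force"].round(1),"w",round(s["gripper_width"],1))
E
python3 -m pendant '[[0.029,0.032,0,0,0,0,0.04],[0.029,0.032,0,0,0,0,0.04],[0.029,0.032,0,0,0,0,0.04],[0.029,0.032,0,0,0,0,0.04],[0.029,0.032,0,0,0,0,0.04],[0.029,0.032,0,0,0,0,0.04],[0.029,0.032,0,0,0,0,0.04],[0.029,0.032,0,0,0,0,0.04],[0.029,0.032,0,0,0,0,0.04],[0.029,0.032,0,0,0,0,0.04],[0.029,0.032,0,0,0,0,0.04],[0.029,0.032,0,0,0,0,0.04]]'
python3 -m pendant '[[0.029,0.032,0,0,0,0,0.04],[0.029,0.032,0,0,0,0,0.04],[0.029,0.032,0,0,0,0,0.04],[0.029,0.032,0,0,0,0,0.04],[0,0,0,0,0,0,0.04],[0,0,0,0,0,8,0.04],[0,0,0,0,0,8,0.04],[0,0,0,0,0,8,0.04],[0,0,0,0,0,8,0.04],[0,0,0,0,0,8,0.04],[0,0,0,0,0,8,0.04],[0,0,0,0,0,8,0.04]]'
python3 -m pendant '[[0,0,0,0,0,8,0.04],[0,0,0,0,0,8,0.04],[0,0,0,0,0,8,0.04],[0,0,0,0,0,1,0.04],[0,0,0,0,0,0,0.04],[0,0,0,0,0,0,0.04]]'
python3 -c "
from h import *
todo(119,13.5,180)"
```

```text
clock: 1.3
position: [410.9, 99.6, 256.3]
ee_rot: [0.984, -0.181, -0.0, -0.0]
contact_force: [2.1, 0.0, -0.3]
gripper_width: 40.5
grasp_force: 0.0
clock: 2.5
position: [473.3, -59.0, 256.0]
ee_rot: [0.782, -0.624, -0.0, 0.0]
contact_force: [-0.4, 0.0, 0.1]
gripper_width: 40.3
grasp_force: 0.0
clock: 3.1
position: [473.7, -59.3, 256.2]
ee_rot: [-0.631, 0.776, 0.0, -0.0]
contact_force: [-0.6, 0.7, -0.4]
gripper_width: 39.9
grasp_force: 0.0
shift tool [10.1 -4.6 76.2] turn [ 0.02 -0.    0.68] t 3.1 F [-0.6  0.7 -0.4] w 39.9
```

```bash
python3 -m pendant '[[0.010,-0.0046,0.026,0,0,0.7,0.04],[0,0,0.03,0,0,0,0.04],[0,0,0.03,0,0,0,0.04],[0,0,0.02,0,0,0,0.04],[0,0,0,0,0,0,0.04],[0,0,0,0,0,0,0.04]]'
python3 - <<'E'
from h import *
todo(119,13.5,150)
from bench import arm
a=[]
for n in("top","side"):
    d=arm.get_image(n);c=pix(d,np.r_[box2w(119,13.5),110])[0].astype(int);print(n,c)
    a.append(cv2.resize(d["image"][c[1]-75:c[1]+75,c[0]-50:c[0]+50],None,fx=4,fy=4,interpolation=cv2.INTER_CUBIC))
cv2.imwrite("pics/look1.png",np.hstack(a)[:,:,::-1])
E
```

```text
clock: 3.7
position: [476.7, -70.2, 150.8]
ee_rot: [-0.626, 0.78, -0.0, -0.0]
contact_force: [0.6, 0.2, 0.6]
gripper_width: 40.1
grasp_force: 0.0
shift tool [0.  0.6 0.8] turn [-0.02 -0.02 -0.07] t 3.7 F [0.6 0.2 0.6] w 40.1
top [301 207]
side [311 195]
```

View pics/look1.png

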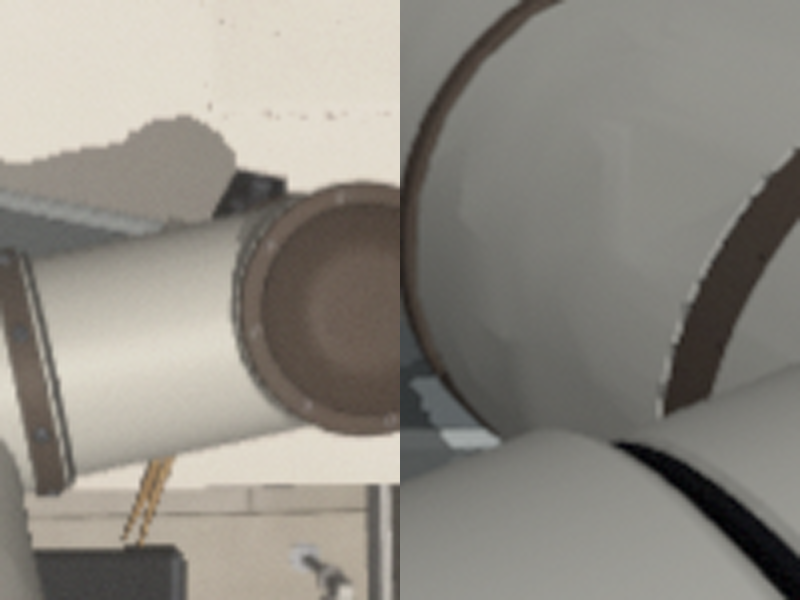

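The arm covers the gap in both views: the wrist fills about (240–400, 180–430) of the top half and most of the side half. I'll go down on the calculated position and watch the force.

```bash
python3 -m pendant '[[0,0,0.02,0,0,0,0.04],[0,0,0.015,0,0,0,0.04],[0,0,0.01,0,0,0,0.04],[0,0,0.01,0,0,0,0.04],[0,0,0.01,0,0,0,0.04],[0,0,0.013,0,0,0,0.04],[0,0,0,0,0,0,0.04],[0,0,0,0,0,0,0.04]]'
python3 -m pendant '[[0.005,0,0,0,0,0,0.04],[0.005,0,0,0,0,0,0.04],[0.005,0,0,0,0,0,0.04],[0.005,0,0,0,0,0,0.04],[0.005,0,0,0,0,0,0.04],[0.005,0,0,0,0,0,0.04]]'
python3 -c "
from h import *
todo(149,13.5,73)"
```

```text
clock: 4.6
position: [476.5, -70.2, 72.4]
ee_rot: [-0.626, 0.78, -0.0, -0.0]
contact_force: [0.3, 0.1, -0.2]
gripper_width: 39.9
grasp_force: 0.0
clock: 5.2
position: [476.0, -97.5, 77.0]
ee_rot: [-0.626, 0.779, -0.004, 0.007]
contact_force: [-0.1, 11.0, 18.1]
gripper_width: 40.0
grasp_force: 3.8
shift tool [3.2 5.8 3.9] turn [-0.81  0.32 -0.02] t 5.2 F [-0.1 11.  18.1] w 40.0
```

Something is jamming: 18 N upward and the tool was lifted 4.6 mm. I'll back off before doing anything else.

```bash
python3 -m pendant '[[-0.005,0,0,0,0,0,0.04],[-0.005,0,0,0,0,0,0.04]]'
python3 -c "
from h import *
todo(139,13.5,73)
from bench import arm;s=arm.read_state();print(s['wrist_torque'],s['grasp_force'])"
```

```text
clock: 5.4
position: [473.4, -89.5, 73.5]
ee_rot: [-0.626, 0.78, -0.001, 0.002]
contact_force: [1.1, 1.4, 0.5]
gripper_width: 40.1
grasp_force: 0.0
shift tool [0.4 1.5 0.5] turn [-0.22  0.08 -0.13] t 5.4 F [1.1 1.4 0.5] w 40.1
[ 0.10565848 -0.2843685   0.0312794 ] 0.0
```

```bash
python3 -m pendant '[[-0.01,0,0,0,0,0,0.04],[0,0,-0.04,0,0,0,0.04],[0,0,-0.045,0,0,0,0.04],[-0.045,0,-0.02,0,0,0,0.04],[-0.05,0,0,0,0,0,0.04],[-0.05,0,0,0,0,0,0.04],[-0.05,0,0,0,0,0,0.04],[-0.03,0,0,0,0,0,0.04],[0,0,0,0,0,0,0.04]]'
python3 - <<'E'
from h import *
todo(115,13.5,170)
from bench import arm
a=[]
for n in("top","side"):
    d=arm.get_image(n);np.save(f"pics/{n}1.npy",d,allow_pickle=True);c=pix(d,np.r_[box2w(180,13.5),60])[0].astype(int);print(n,c)
    a.append(cv2.resize(d["image"][c[1]-75:c[1]+75,c[0]-50:c[0]+50],None,fx=4,fy=4,interpolation=cv2.INTER_CUBIC))
cv2.imwrite("pics/look2.png",np.hstack(a)[:,:,::-1])
E
```

```text
clock: 6.3
position: [523.2, 142.9, 176.2]
ee_rot: [-0.627, 0.779, 0.0, -0.001]
contact_force: [0.1, -1.0, -0.0]
gripper_width: 40.0
grasp_force: 0.0
shift tool [214.2   0.6   6.4] turn [ 0.05 -0.05  0.1 ] t 6.3 F [ 0.1 -1.  -0. ] w 40.0
top [322 212]
side [335 205]
```

View pics/look2.png

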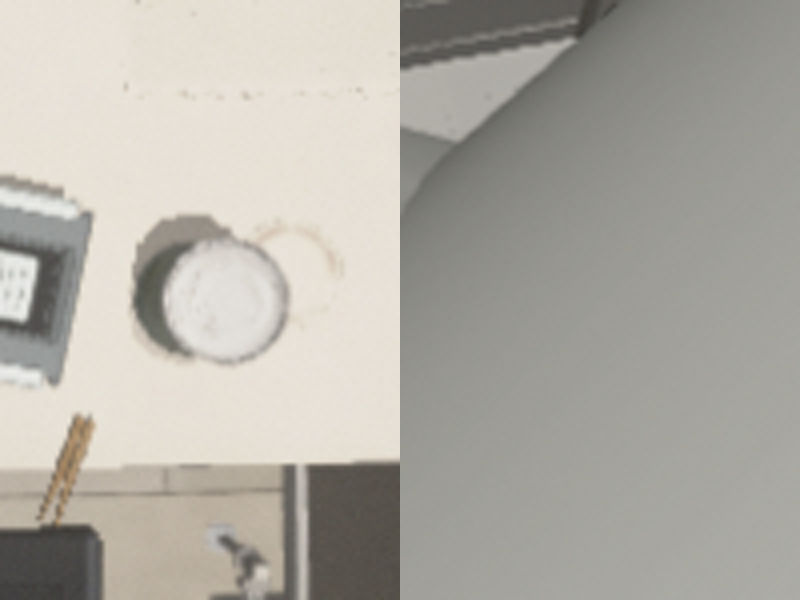

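The tin is upright at crop (227,301). It moved only about 4 mm, so its rim had wedged among the open finger linkages. I'll go in again with a narrower opening and the tool tilted 20°, so that only the low fingertips touch it.

```bash
python3 -m pendant '[[0.045,0,0,0,0,0,0.02],[0.045,0,0,0,0,0,0.02],[0.045,0,0,0,0,0,0.02],[0.045,0,0,0,0,0,0.02],[0.036,0.001,0,0,0,0,0.02],[0,0,0,0,6.67,0,0.02],[0,0,0,0,6.67,0,0.02],[0,0,0,0,6.66,0,0.02],[-0.0103,0,0.0282,0,0,0,0.02],[-0.0103,0,0.0282,0,0,0,0.02],[0,0,0,0,0,0,0.02]]'
python3 -c "
from h import *
todo(117,13,65)"
```

```text
clock: 7.5
position: [471.3, -73.0, 114.3]
ee_rot: [-0.615, 0.768, -0.107, -0.14]
contact_force: [-0.7, -0.4, 0.2]
gripper_width: 20.1
grasp_force: 0.0
shift tool [-22.5  -4.   44.2] turn [  0.53 -20.27  -0.2 ] t 7.5 F [-0.7 -0.4  0.2] w 20.1
```

```bash
python3 -m pendant '[[-0.0112,-0.002,0.0221,0,0,0,0.02],[-0.0113,-0.002,0.0221,0,0,0,0.02],[0,0,0,0,0,0,0.02]]'
python3 -m pendant '[[0.0094,0,0.0034,0,0,0,0.02],[0.0094,0,0.0034,0,0,0,0.02],[0.0094,0,0.0034,0,0,0,0.02],[0,0,0,0,0,0,0.02]]'
python3 -c "
from h import *
todo(147,13,65)"
```

```text
clock: 7.8
position: [479.2, -67.8, 67.7]
ee_rot: [-0.615, 0.768, -0.109, -0.138]
contact_force: [0.9, -4.0, -3.0]
gripper_width: 19.8
grasp_force: 2.0
clock: 8.2
position: [473.6, -96.3, 68.9]
ee_rot: [-0.615, 0.769, -0.109, -0.135]
contact_force: [0.6, 0.4, 0.5]
gripper_width: 19.9
grasp_force: 0.3
shift tool [0.4 3.7 4.3] turn [ -0.04 -19.96  -0.24] t 8.2 F [0.6 0.4 0.5] w 19.9
```

```bash
python3 -m pendant '[[0.0085,0.001,0.0044,0,0,0,0.02],[0.0085,0.001,0.0044,0,0,0,0.02],[0.0085,0.001,0.0044,0,0,0,0.02]]'
python3 -c "
from h import *
todo(176,13,65)"
```

```text
clock: 8.5
position: [468.4, -121.0, 66.1]
ee_rot: [-0.617, 0.768, -0.111, -0.131]
contact_force: [2.5, 6.9, 7.2]
gripper_width: 20.3
grasp_force: 4.5
shift tool [5.  3.9 2.9] turn [ -0.45 -19.76   0.02] t 8.5 F [2.5 6.9 7.2] w 20.3
```

```bash
python3 -m pendant '[[0,0,0,0,0,0,0.02],[0,0,0,0,0,0,0.02]]'
python3 - <<'E'
from h import *
todo(176,13,65)
from bench import arm
s=arm.read_state();F=s["contact_force"];print(s["wrist_torque"])
a=[]
for n in("top","side"):
    d=arm.get_image(n);c=pix(d,np.r_[box2w(200,13.5),60])[0].astype(int);print(n,c)
    a.append(cv2.resize(d["image"][c[1]-75:c[1]+75,c[0]-50:c[0]+50],None,fx=4,fy=4,interpolation=cv2.INTER_CUBIC))
cv2.imwrite("pics/look3.png",np.hstack(a)[:,:,::-1])
E
```

```text
clock: 8.7
position: [466.1, -122.0, 65.2]
ee_rot: [-0.616, 0.768, -0.109, -0.134]
contact_force: [2.6, 2.6, 2.1]
gripper_width: 19.9
grasp_force: 1.6
shift tool [3.9 1.8 1.6] turn [ -0.14 -19.93  -0.11] t 8.7 F [2.6 2.6 2.1] w 19.9
[ 0.97973107 -0.87229605  0.25783143]
top [330 214]
side [344 205]
```

View pics/look3.png

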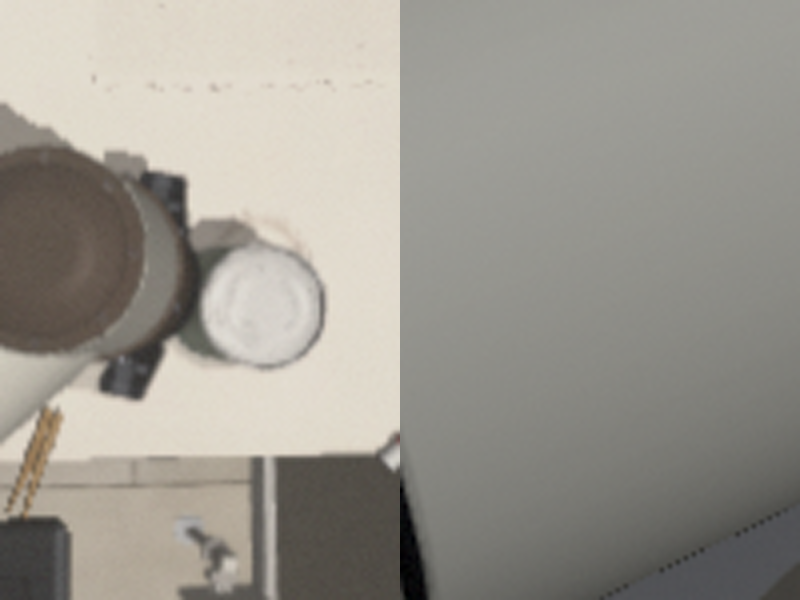

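Tin top is now at crop (263,305), upright and about 40 mm further on, so the tilted push works. It needs roughly 33 mm more.

```bash
python3 -m pendant '[[0.0050,0,0.0018,0,0,0,0.02],[0.0050,0,0.0018,0,0,0,0.02],[0.0050,0,0.0018,0,0,0,0.02],[0.0050,0,0.0018,0,0,0,0.02],[0.0050,0,0.0018,0,0,0,0.02],[0.0050,0,0.0018,0,0,0,0.02],[0.0050,0,0.0018,0,0,0,0.02],[0,0,0,0,0,0,0.02]]'
python3 - <<'E'
from h import *
todo(209,13,65)
from bench import arm
d=arm.get_image("top");np.save("pics/top3.npy",d,allow_pickle=True);c=pix(d,np.r_[box2w(245,13.5),110])[0].astype(int);print(c)
cv2.imwrite("pics/look4.png",cv2.resize(d["image"][c[1]-75:c[1]+75,c[0]-100:c[0]+100],None,fx=4,fy=4,interpolation=cv2.INTER_CUBIC)[:,:,::-1])
E
```

```text
clock: 9.6
position: [456.7, -158.6, 64.6]
ee_rot: [-0.616, 0.768, -0.109, -0.135]
contact_force: [1.7, 2.1, 2.5]
gripper_width: 20.3
grasp_force: 1.6
shift tool [-0.4  0.5 -0.6] turn [ 1.000e-02 -1.999e+01 -1.400e-01] t 9.6 F [1.7 2.1 2.5] w 20.3
[354 218]
```

View pics/look4.png

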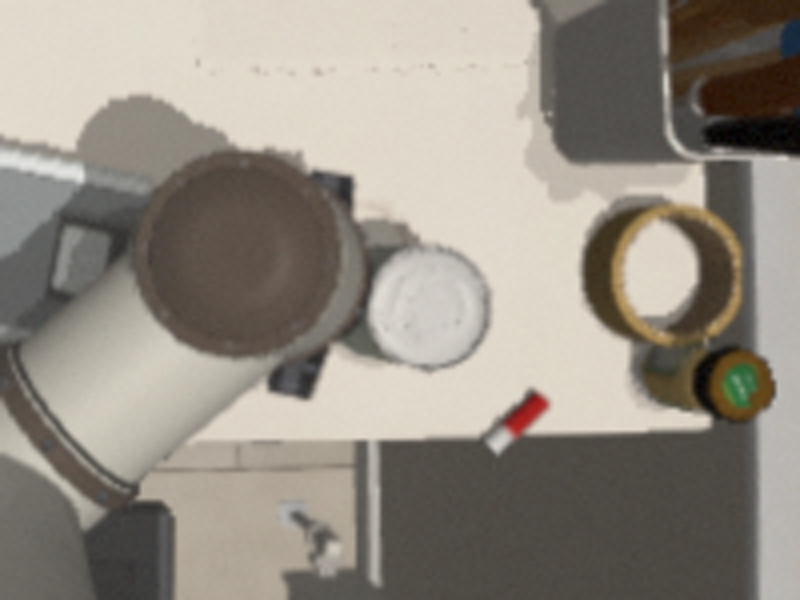

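Tin at crop (429,307), upright and clear of the edge and the other items. I'll work out where it is in the box frame, then retreat and straighten the tool.

```bash
python3 - <<'E'
from h import *
d=np.load("pics/top3.npy",allow_pickle=True).item()
p=plane(d,[[360.9,219.4]],110)[0,:2];a=np.radians(-102.4);x=np.array([np.cos(a),np.sin(a)]);o=np.array([490.6,49.4]);print(p,(p-o)@x,(p-o)@[-x[1],x[0]])
E
python3 -m pendant '[[-0.0094,0,-0.0034,0,0,0,0.02],[-0.0094,0,-0.0034,0,0,0,0.0],[0.0137,0,-0.0376,0,0,0,0.0],[0.0137,0,-0.0376,0,0,0,0.0],[0,0,0,0,-6.67,0,0.0],[0,0,0,0,-6.67,0,0.0],[0,0,0,0,-6.66,0,0.0],[0,0,0,0,0,0,0.0]]'
python3 -c "
from h import *
todo(60,0,130)"
```

```text
[ 447.62811987 -209.35651543] 261.9478961970492 13.594720924488037
clock: 10.45
position: [461.0, -139.3, 144.8]
ee_rot: [-0.624, 0.781, 0.001, 0.001]
contact_force: [1.0, 0.5, 0.7]
gripper_width: 0.2
grasp_force: 0.0
shift tool [-129.7   14.4   15.2] turn [-0.    0.16 -0.38] t 10.45 F [1.  0.5 0.7] w 0.2
```

The tin's near edge is at about 224 against the lid's 201.5 reach, so it is well clear. Next is the catch, with the fingers closed.

```bash
python3 -m pendant '[[-0.042,0.005,0,0,0,0,0],[-0.042,0.005,0,0,0,0,0],[-0.0427,0.0044,0.010,0,0,-0.4,0],[0,0,0.01,0,0,0,0],[0,0,0.01,0,0,0,0],[0,0,0,0,0,0,0],[0,0,0,0,0,0,0]]'
python3 -c "
from h import *
todo(63,0,102)"
```

```text
clock: 11.15
position: [473.8, -13.1, 114.0]
ee_rot: [-0.628, 0.778, 0.0, -0.001]
contact_force: [-0.3, -1.4, 0.4]
gripper_width: 0.0
grasp_force: 0.0
shift tool [-0.9 -1.  12. ] turn [ 0.09 -0.09  0.2 ] t 11.15 F [-0.3 -1.4  0.4] w 0.0
```

```bash
python3 -m pendant '[[0,-0.001,0.004,0,0,0,0],[0,0,0.004,0,0,0,0],[0,0,0.003,0,0,0,0],[0,0,0,0,0,0,0]]'
python3 -m pendant '[[0,0,0.002,0,0,0,0],[0,0,0.002,0,0,0,0],[0,0,0,0,0,0,0]]'
python3 -m pendant '[[0,0,0.002,0,0,0,0],[0,0,0.002,0,0,0,0],[0,0,0,0,0,0,0]]'
```

```text
clock: 11.55
position: [475.0, -13.0, 103.1]
ee_rot: [-0.628, 0.778, 0.0, -0.0]
contact_force: [0.3, 0.0, -0.5]
gripper_width: 0.3
grasp_force: 0.0
clock: 11.85
position: [475.6, -12.7, 99.9]
ee_rot: [-0.628, 0.778, -0.0, 0.0]
contact_force: [-1.0, -0.6, 5.0]
gripper_width: -0.1
grasp_force: 2.6
clock: 12.15
position: [475.6, -12.7, 96.1]
ee_rot: [-0.629, 0.778, -0.0, 0.0]
contact_force: [-1.5, -0.8, 6.4]
gripper_width: -0.2
grasp_force: 3.2
```

The force follows the catch spring: 5 N at first yield and 6.4 N at about 5 mm. I'll press further.

```bash
python3 -m pendant '[[0,0,0.002,0,0,0,0],[0,0,0.002,0,0,0,0],[0,0,0.001,0,0,0,0],[0,0,0,0,0,0,0],[0,0,0,0,0,0,0]]'
python3 -c "
from h import *
todo(76,0,91)"
```

```text
clock: 12.65
position: [475.6, -12.7, 91.4]
ee_rot: [-0.629, 0.778, -0.0, 0.0]
contact_force: [-1.8, -0.3, 8.6]
gripper_width: -0.0
grasp_force: 3.9
shift tool [13.   0.7  0.4] turn [-0.04 -0.01  0.29] t 12.65 F [-1.8 -0.3  8.6] w -0.0
```

```bash
python3 -m pendant '[[0.004,0,0,0,0,0,0],[0.004,0,0,0,0,0,0],[0.004,0,0,0,0,0,0],[0.004,0,0,0,0,0,0],[0.004,0,0,0,0,0,0],[0.004,0,0,0,0,0,0]]'
python3 -c "
from h import *
todo(76,0,91)"
```

```text
clock: 13.25
position: [473.4, -34.6, 92.3]
ee_rot: [-0.629, 0.777, -0.002, 0.004]
contact_force: [0.9, -1.1, 6.6]
gripper_width: -0.0
grasp_force: 3.2
shift tool [-8.9  3.2  1.3] turn [-0.41  0.22  0.34] t 13.25 F [ 0.9 -1.1  6.6] w -0.0
```

```bash
python3 -m pendant '[[0.003,0.001,0.001,0,0,0,0],[0.003,0.001,0.0005,0,0,0,0]]'
python3 -c "
from h import *
todo(91,0,91)"
python3 -m pendant '[[0.003,0,0,0,0,0,0],[0,0,0,0,0,0,0]]'
python3 -c "
from h import *
todo(91,0,91)"
```

```text
clock: 13.45
position: [471.1, -39.9, 90.7]
ee_rot: [-0.629, 0.777, -0.002, 0.005]
contact_force: [3.4, 5.5, 3.9]
gripper_width: 0.1
grasp_force: 2.9
shift tool [ 0.4  2.1 -0.3] turn [-0.53  0.26  0.34] t 13.45 F [3.4 5.5 3.9] w 0.1
clock: 13.65
position: [470.2, -43.1, 90.5]
ee_rot: [-0.629, 0.778, -0.002, 0.004]
contact_force: [4.0, 3.6, 2.3]
gripper_width: 0.0
grasp_force: 2.3
shift tool [-2.9  1.8 -0.5] turn [-0.48  0.23  0.33] t 13.65 F [4.  3.6 2.3] w 0.0
```

```bash
python3 -m pendant '[[0.005,0.0005,0,0,0,0,0],[0.005,0.0005,0,0,0,0,0],[0.005,0,0,0,0,0,0],[0.005,0,0,0,0,0,0],[0.005,0,0,0,0,0,0],[0.005,0,0,0,0,0,0],[0.005,0,0,0,0,0,0],[0.005,0,0,0,0,0,0]]'
python3 -c "
from h import *
todo(181,0,91)"
```

```text
clock: 14.45
position: [461.6, -82.1, 90.5]
ee_rot: [-0.629, 0.777, -0.003, 0.005]
contact_force: [5.2, 4.5, 1.5]
gripper_width: 0.3
grasp_force: 2.9
shift tool [47.2  2.1 -0.7] turn [-0.57  0.23  0.35] t 14.45 F [5.2 4.5 1.5] w 0.3
```

```bash
python3 -m pendant '[[0.005,0,0,0,0,0,0],[0.005,0,0,0,0,0,0],[0.005,0,0,0,0,0,0],[0.005,0,0,0,0,0,0],[0.005,0,0,0,0,0,0],[0.005,0,0,0,0,0,0],[0.005,0,0,0,0,0,0],[0.003,0,0,0,0,0,0]]'
python3 -c "
from h import *
todo(181,0,91)"
python3 -m pendant '[[0.003,0,0,0,0,0,0],[0.003,0,0,0,0,0,0]]'
python3 -c "
from h import *
todo(181,0,91)"
```

```text
clock: 15.25
position: [453.4, -119.6, 90.4]
ee_rot: [-0.629, 0.777, -0.003, 0.004]
contact_force: [5.7, 4.5, 2.3]
gripper_width: -0.2
grasp_force: 2.8
shift tool [ 8.7  2.  -0.6] turn [-0.56  0.17  0.34] t 15.25 F [5.7 4.5 2.3] w -0.2
clock: 15.45
position: [452.5, -124.4, 90.3]
ee_rot: [-0.628, 0.778, -0.003, 0.005]
contact_force: [5.2, 24.2, 4.7]
gripper_width: 0.2
grasp_force: 12.6
shift tool [ 3.9  2.1 -0.7] turn [-0.62  0.29  0.27] t 15.45 F [ 5.2 24.2  4.7] w 0.2
```

End stop: the force jumped to 24 N at box x ≈ 177, where the finger should be with the lid fully open. I'll back off, lift out, move away and look.

```bash
python3 -m pendant '[[-0.003,0,0,0,0,0,0],[-0.003,0.001,0,0,0,0,0],[0,0,-0.01,0,0,0,0],[0,0,-0.03,0,0,0,0],[0,0,-0.04,0,0,0,0],[-0.03,0,-0.04,0,0,0,0],[-0.045,0,-0.01,0,0,0,0],[-0.045,0,0,0,0,0,0],[-0.045,0,0,0,0,0,0],[-0.045,0,0,0,0,0,0],[-0.045,0,0,0,0,0,0],[-0.045,0,0,0,0,0,0]]'
python3 -m pendant '[[-0.045,0,0,0,0,0,0],[-0.045,0,0,0,0,0,0],[-0.03,0,0,0,0,0,0],[0,0,0,0,0,0,0],[0,0,0,0,0,0,0]]'
python3 - <<'E'
from h import *
from bench import arm
todo(181,0,91)
d=arm.get_image("top")
cv2.imwrite("pics/look5.png",cv2.resize(d["image"][130:260,190:390],None,fx=4,fy=4,interpolation=cv2.INTER_CUBIC)[:,:,::-1])
E
```

```text
clock: 16.65
position: [510.9, 174.4, 219.6]
ee_rot: [-0.628, 0.778, -0.0, -0.0]
contact_force: [0.4, -0.5, -0.3]
gripper_width: 0.1
grasp_force: 0.0
clock: 17.15
position: [535.9, 290.3, 218.7]
ee_rot: [-0.629, 0.778, -0.0, -0.001]
contact_force: [0.4, -0.0, 0.1]
gripper_width: -0.3
grasp_force: 0.0
shift tool [426.7  -3.4 128.3] turn [ 0.06 -0.08  0.3 ] t 17.15 F [ 0.4 -0.   0.1] w -0.3
```

View pics/look5.png

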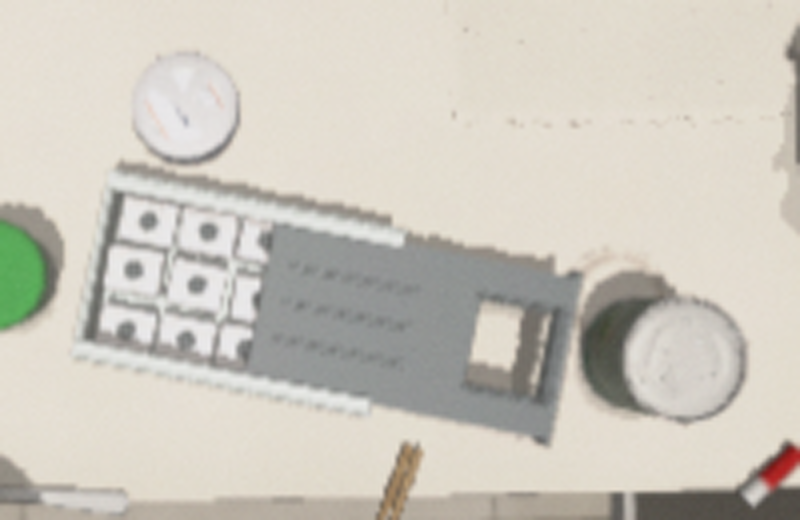

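Lid front edge is now at crop (565,357), about 98–100 mm from closed, which agrees with the end stop. Tin, tub and pot are all upright and clear, and the robot touches nothing.

```bash
python3 -c "
from bench import arm;print(arm.job_done())"
```

```text
the job is handed in; nothing more can be done
None
```

I pushed the food tin clear along the worktop, pressed the catch and slid the lid to its end stop (about 98 mm measured, 92 needed). The tub and pot were left untouched, and the job is handed in at about 17 s; no verdict came back.

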